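Lid the three wooden boxes

ROBOT

A 7-joint arm with a two-finger parallel gripper is mounted at the origin on the work surface. World frame = base frame: x ahead of the robot, y to its left, z up, the work surface at z = 0. Lengths are in m, angles in rad, forces in N, time in s.
With the tool pointing down it reaches from about 0.4 to 0.875 m from the base axis. Payload 6.5 kg.
Tool frame: the origin (TCP) lies midway between the tips of the shut fingers; the grasp point (between the pads) lies env.hold_point_z behind it (env.hold_point_z is the distance from the TCP to the grasp point, in m); z points along the fingers, y is the line along which they close (so a half turn about z gives the same grasp; the last joint's range is limited). The gripper opens to 88 mm and grips with 3 to 60 N. Pads are 18 mm wide; open, the fingers measure 123 mm over their backs; the gripper's body (75 mm by 187 mm) begins 45 mm behind the grasp point.
Start: joints at [-1.344, 0.536, -0.004, 1.538, 0.003, 1.067, -0.071], TCP at [0.188, 0.622, 0.239] pointing down, gripper open.
Joint ranges: [-2.7, 2.7], [-0.37, 2.16], [-1.27, 1.26], [0.24, 2.4], [-1.31, 4.45], [0.19, 1.91], [-2.76, 2.76]. Speed limits (rad/s): [2.39, 2.39, 3.14, 3.14, 3.14, 3.14, 3.14].

INTERFACE

Orientations are given as a unit quaternion [x, y, z, w].
In Python, from rig import env gives the robot as it stands.
- The arm moves only by the tool play_rows, never from a script. Its argument "moves" is a list of rows, each an object with "angular": the turn, a rotation vector about the tool's x, y, z in degrees, a list of three; "delta_pos": the shift along the tool's x, y, z in m, a list of three; "jaw": the finger opening in m, from 0 to 0.0881. In form: [{"angular": [rx, ry, rz], "delta_pos": [tx, ty, tz], "jaw": jaw}, ...]. A call has 1 to 8 rows; each row is the pose to reach, as a shift and turn from the pose commanded when the call began, along the tool's axes at that moment; what a row does not reach only later rows make up. A row lasts 1/8 s, in which the tool goes at most 62.5 mm and 10.7 degrees, less where a joint would pass 70% of its speed; a pose out of reach is approached as far as the arm can. A call with a gripper value outside its range is refused whole. The fingers move at their own pace and stop on an object; "newtons" is the grip in N (left out, the last holds). Time passes only in rows, so rows that repeat a pose let the fingers close. It gives the time, the measured TCP pose, the force, the opening and the grip force at its end, in the units of the state.
- env.sense(): the state, without advancing time (a new reading comes with each control period).
- env.read_camera(name): name is "side" or "top"; returns a dict with "pixels" (400x640x3 uint8, red, green, blue), "z_map" (400x640 float32, m along the optical axis (not along the pixel's ray), 0 where there is no reading), "fx", "fy", "cx", "cy" (pixels), "dist_coeffs" ([k1, k2, p1, p2, k3] as OpenCV has them; the pictures are not rectified), "R" (3x3) and "t" (3): a world point X has camera coordinates R X + t. Camera axes: x right, y down, z forward; pixel columns grow to the right and rows downward; lengths in m; the calibration is good to about 2 mm. A picture is of the moment at which its call begins.
- env.hand_in(): hands the job in; it is judged then, once.
Trained networks look in the newest picture that a camera, given by its name, has taken for a name from the list of things; names that differ only in an ending like _2 or _b are one class to them, and where a whole thing is asked for, a point or a joint stands for the part that bears it (a point fixed in the world has none). Each returns a list of dicts, best first, with "score" (0 to 1); they miss things now and then, are a little off and sometimes report something else, mostly with a low value. They report only what shows in the picture. A call takes as long as a camera call. They do not tell look-alikes from the thing itself.
- env.look_for(camera, query): "position" ([x, y, z] in m, in world coordinates, good to about 4 mm: the middle of the surface that is visible of it).
- env.landmark_of(camera, query): "position" ([x, y, z] in m, in world coordinates, good to about 4 mm: a listed point, or the origin of a listed thing).
The state is a dict: "time_s": time; "joints": joint angles; "qvel": joint speeds; "tau": joint torques, N m; "tcp_pos": TCP position; "eef_rot": TCP orientation; "force": force on the tool from outside, world axes, zero at the start; "torque": the same for the moment, N m; "finger_gap": finger opening in m; "grip_force": force on a finger pad.
Only numpy, scipy, OpenCV 4.12 (cv2) and the standard library are available. Lean on these libraries where they do the work, as an engineer would, in place of code of your own. Each camera call takes 0.05 s, during which the arm holds its last target. There are 200 camera calls.

TASK

Put each of the three wooden lids on the box it was made for, the one with the same outline: set it down, do not drop it, so that its battens go down inside the box and it lies flat on the rim, centred and with its edges in line with the box's. Do not push the boxes about, nor the plywood offcut, the tape measure and the sanding block that lie among them.

Things in the scene. Friction and masses are not known exactly. Their poses are not given: they have to be found in the camera images.
- box_small_rim (a point): Rim of the small square open box of pale wood, standing loose on the bench: 84 x 84 mm outside, 66 mm high, walls 12 mm thick, so the opening is 60 x 60 mm. The point is the centre of the mouth, at the height of the rim; z up, x and y run along its sides; being square, it looks the same after a quarter turn.
- box_large_rim (a point): Rim of the large, low square open box of pale wood, standing loose on the bench: 112 x 112 mm outside, 50 mm high, walls 12 mm thick, so the opening is 88 x 88 mm. The point is the centre of the mouth, at the height of the rim; z up, x and y run along its sides; being square, it looks the same after a quarter turn.
- box_long_rim (a point): Rim of the long rectangular open box of pale wood, standing loose on the bench: 136 x 80 mm outside, 58 mm high, walls 12 mm thick, so the opening is 112 x 56 mm. The point is the centre of the mouth, at the height of the rim; z up, the x axis runs along the long side.
- lid_small_mid (a point): Small square wooden lid 84 x 84 mm, right way up, 46 mm high, about 130 g: two battens 8 mm deep below (44 x 44 mm in all), 10 mm panel, and on its middle a handle bar 50 mm long (along x), 16 thick (y), 28 tall. Point: centre, half-way up: panel's top 5 mm below it, panel's underside 15 mm below, handle's top 23 mm above. Seated, it is 15 mm above the rim; any quarter turn is right.
- lid_large_mid (a point): Large square wooden lid 112 x 112 mm, right way up, 46 mm high, about 130 g: two battens 8 mm deep below (72 x 72 mm in all), 10 mm panel, and on its middle a handle bar 64 mm long (along x), 16 thick (y), 28 tall. Point: centre, half-way up: panel's top 5 mm below it, panel's underside 15 mm below, handle's top 23 mm above. Seated, it is 15 mm above the rim; any quarter turn is right.
- lid_long_mid (a point): Long rectangular wooden lid 136 x 80 mm, right way up, 46 mm high, about 130 g: two battens 8 mm deep below (96 x 40 mm in all), 10 mm panel, and on its middle a handle bar 64 mm long (along x), 16 thick (y), 28 tall. Point: centre, half-way up: panel's top 5 mm below it, panel's underside 15 mm below, handle's top 23 mm above. Seated, it is 15 mm above the rim; long side along x, either way round is right.
- offcut_mid (a point): Plain plywood offcut, 105 x 78 x 18 mm, lying flat, with no handle: not a lid. The point is its centre. Not to be moved.
- tape_mid (a point): Black tape measure standing on edge, 74 x 36 mm, 60 mm high. The point is its centre. Not to be moved.
- sander_mid (a point): Cork sanding block with abrasive paper under it, 112 x 62 x 32 mm. The point is its centre. Not to be moved.
Things that resemble listed ones, but are neither listed nor needed, are in the scene too. Leave any pink look-alike of the part that bears lid_large_mid alone.

How it is judged:
By the outcome, as a careful person would: the job done as asked, in the order asked, and still so for the second after the job is handed in, with the robot touching nothing.
It also fails if it takes over 99 s, if anything falls off the work surface, if the arm or the gripper's body presses on something with over 40 N, if the wrist force passes 120 N, or if a joint passes its speed limit or range.

## Working session

There is one attempt and no reset: what is moved stays moved. The work goes in short steps, Python scripts to look and compute and a tool call to move; the robot and the scene stay as the last step left them, time stands still between calls to the robot, and variables do not carry over. Pictures are saved under pics/ and viewed, at most 14 in all, crops included, and the job is handed in when it is done.

Besides the shell and the picture viewer there is one more tool, called after "Request:" as a command line: name --argument value ..., lists and objects as JSON in quotes. play_rows: Moves the arm, as the interface text tells. Its arguments: {"type":"object","properties":{"moves":{"type":"array"},"newtons":{"type":"number"}},"required":["moves"]}

```bash
ls; mkdir -p pics; cat > h.py <<'E'
import numpy as np, cv2
from rig import env
def cam(n, save=None):
    c=env.read_camera(n)
    if save: cv2.imwrite('pics/'+save, c['pixels'][:,:,::-1])
    return c
def cloud(c):
    z=c['z_map'].astype(float); h,w=z.shape
    K=np.array([[c['fx'],0,c['cx']],[0,c['fy'],c['cy']],[0,0,1.]])
    u,v=np.meshgrid(np.arange(w),np.arange(h))
    p=cv2.undistortPoints(np.stack([u,v],-1).reshape(-1,1,2).astype(np.float64),K,np.array(c['dist_coeffs'],float)).reshape(h,w,2)
    P=np.dstack([p[...,0]*z,p[...,1]*z,z])
    X=(P-np.array(c['t']))@np.array(c['R'])
    X[z==0]=np.nan
    return X
E
python3 - <<'E'
from h import *
for n in('top','side'):
    c=cam(n,n+'0.png'); np.save(n+'0.npy',cloud(c)); print(n,'campos',-np.array(c['R']).T@c['t'])
    for q in ['box_small_rim','box_large_rim','box_long_rim','lid_small_mid','lid_large_mid','lid_long_mid','offcut_mid','tape_mid','sander_mid']:
        print(q,[(np.round(d['position'],3).tolist(),round(d['score'],2)) for d in env.landmark_of(n,q)])
print(env.hold_point_z,env.sense())
E
```

```text
pics
top campos [ 0.22193545 -0.0100809   1.28841066]
box_small_rim [([0.656, -0.22, 0.072], 0.82), ([0.621, 0.232, 0.056], 0.67)]
box_large_rim [([0.541, 0.448, 0.056], 0.64)]
box_long_rim [([0.624, 0.228, 0.059], 0.78), ([0.359, -0.318, 0.021], 0.38)]
lid_small_mid [([0.675, -0.004, 0.024], 0.64)]
lid_large_mid [([0.452, 0.113, 0.024], 0.73), ([0.32, -0.116, 0.022], 0.68), ([0.198, 0.327, 0.027], 0.57)]
lid_long_mid [([0.358, -0.316, 0.02], 0.56)]
offcut_mid [([0.374, 0.308, 0.007], 0.66)]
tape_mid [([0.467, -0.098, 0.032], 0.75)]
sander_mid [([0.53, -0.433, 0.02], 0.64)]
side campos [ 0.25056106 -0.71073763  0.99318964]
box_small_rim [([0.655, -0.222, 0.069], 0.67)]
box_large_rim [([0.539, 0.453, 0.054], 0.73)]
box_long_rim [([0.623, 0.23, 0.052], 0.81), ([0.452, 0.117, 0.022], 0.52)]
lid_small_mid [([0.674, -0.007, 0.023], 0.8)]
lid_large_mid [([0.322, -0.118, 0.025], 0.82), ([0.195, 0.325, 0.022], 0.75), ([0.451, 0.114, 0.025], 0.7)]
lid_long_mid [([0.365, -0.317, 0.021], 0.68), ([0.54, 0.452, 0.052], 0.54)]
offcut_mid [([0.372, 0.307, 0.005], 0.56)]
tape_mid [([0.469, -0.097, 0
[... 154 characters left out ...]
array([-1.34420166,  0.5363692 , -0.00440287,  1.53792135,  0.00259361,
        1.06729704, -0.07122746]), 'qvel': array([-1.21053623e-03,  1.45503205e-03,  1.81556005e-03, -8.02573377e-05,
       -1.28193024e-03, -1.94140456e-04, -6.85599047e-04]), 'tau': array([ 3.41265913e-04, -5.70898032e+01,  9.90161933e-01, -2.51919597e+01,
       -5.62916184e-02,  1.08605900e-02,  3.11977089e-05]), 'tcp_pos': array([0.18760118, 0.6223233 , 0.23872749]), 'eef_rot': array([1.45870752e-01, 9.89303656e-01, 4.52334270e-06, 1.12765054e-05]), 'force': array([-1.31348974,  0.10941944,  0.01438181]), 'torque': array([-0.00018907,  0.00435222,  0.01040472]), 'grip_force': 0.0, 'finger_gap': 0.08771709197146688}
```

View pics/top0.png

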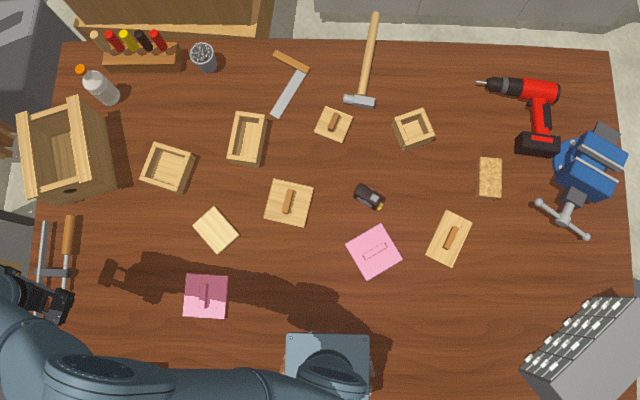

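View pics/side0.png

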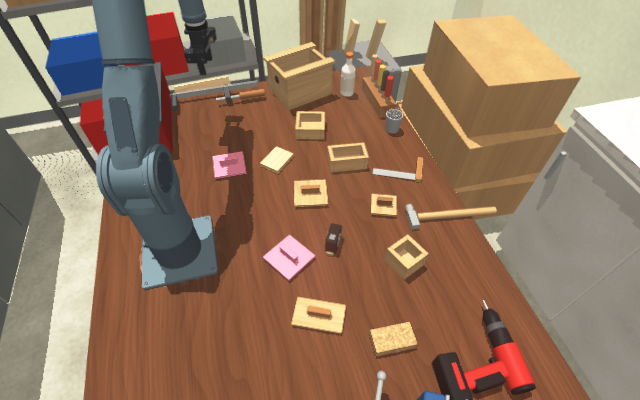

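```bash
cat > m.py <<'E'
from h import *
# objects: name, approx xy, z band of surface, sizes
T=[('box_small',.656,-.221,.066,84,84),('box_large',.540,.450,.05,112,112),('box_long',.624,.229,.058,136,80),
('lid_small',.675,-.005,.018,84,84),('lidL_a',.452,.114,.018,112,112),('lidL_b',.321,-.117,.018,112,112),('lidL_c',.196,.326,.018,112,112),('lid_long',.361,-.317,.018,136,80)]
def run(clouds,names=None):
  for n,x,y,z,a,b in T:
    if names and n not in names: continue
    for k,X in clouds.items():
        r=np.hypot(a,b)/2000+.02
        d=np.hypot(X[...,0]-x,X[...,1]-y)
        for lab,zz in (('top',z),)+((('hdl',z+.028),) if n[:3]=='lid' else ()):
            m=(d<r)&(abs(X[...,2]-zz)<.005)
            nl,lb,st,_=cv2.connectedComponentsWithStats(m.astype(np.uint8))
            if nl<2: print(n,k,lab,'none');continue
            m=lb==1+np.argmax(st[1:,4]) if lab=='hdl' else m
            p=X[m]
            (c,s,an)=cv2.minAreaRect((p[:,:2]*1000).astype(np.float32))
            if s[0]<s[1]: s=(s[1],s[0]); an-=90
            an=(an+90)%180-90
            print(n,k,lab,'c',np.round(c,1),'size',np.round(s,1),'long axis deg',round(an,1),'z',round(np.median(p[:,2])*1000,1),len(p))
E
python3 - <<'E'
from m import *
run({k:np.load(k+'0.npy') for k in('top','side')})
E
```

```text
box_small top top c [ 656.  -221.3] size [88.  86.4] long axis deg -68.6 z 66.6 499
box_small side top c [ 656.  -220.4] size [87.8 86.4] long axis deg 21.7 z 65.4 406
box_large top top c [538.6 452. ] size [116.  114.5] long axis deg 73.2 z 50.5 662
box_large side top c [535.2 452.2] size [124.5 109.5] long axis deg 74.2 z 50.2 263
box_long top top c [622.1 232.5] size [140.   82.9] long axis deg -7.3 z 58.5 646
box_long side top c [621.1 233.3] size [137.1  85.7] long axis deg -7.3 z 57.7 314
lid_small top top c [691.3  -9.7] size [123.9  82.1] long axis deg -20.6 z 18.8 699
lid_small top hdl c [673.   -3.1] size [49.5 16.3] long axis deg -17.8 z 46.5 94
lid_small side top c [691.2 -10.1] size [120.  89.] long axis deg -20.4 z 17.9 397
lid_small side hdl c [672.   -3.9] size [46.2 17.5] long axis deg -22.6 z 45.5 66
lidL_a top top c [448.9 112.5] size [112.7 112.6] long axis deg 78.1 z 18.8 1439
lidL_a top hdl c [448.8 112.4] size [63.4 16.1] long axis deg -12.0 z 46.5 140
lidL_a side top c [449.4 113. ] size [120.2 111. ] long axis deg 78.1 z 17.9 662
lidL_a side hdl c [450.4 113.
[... 336 characters left out ...]
e [63.1 16.9] long axis deg -57.5 z 45.2 106
lidL_c top top c [196.2 324.7] size [113.6 112.2] long axis deg 87.0 z 18.9 1502
lidL_c top hdl c [197.  324.6] size [64. 17.] long axis deg -0.3 z 46.7 154
lidL_c side top c [197.7 324.5] size [118.8 112.8] long axis deg 88.5 z 18.2 540
lidL_c side hdl c [197.6 323.7] size [62.1 19.1] long axis deg -3.4 z 45.5 69
lid_long top top c [ 361.9 -317.4] size [138.4  80.6] long axis deg -25.6 z 18.9 1229
lid_long top hdl c [ 362.9 -316.4] size [65.  17.1] long axis deg -26.8 z 46.9 146
lid_long side top c [ 361.1 -317.5] size [136.   80.7] long axis deg -25.3 z 18.1 1191
lid_long side hdl c [ 360.6 -318.3] size [63.8 17.9] long axis deg -26.4 z 45.4 146
```

Top view: the real large lid is the wooden one at about pixel (289,203). Those at (373,251) and (205,296) are pink look-alikes. The boxes are at (167,167), (247,138) and (413,128), the long lid at (449,238) and the small lid at (333,124). The side view agrees with this, and the measured sizes match.

```bash
cat > plan.py <<'E'
import sys
from h import *
from scipy.spatial.transform import Rotation as R
# usage: plan.py x y z heading_of_tool_y(deg)   [x y z in mm]
a=[float(v) for v in sys.argv[1:]]
s=env.sense(); r=R.from_quat(s['eef_rot']); M=r.as_matrix()
h=np.radians(a[3]); y=np.array([np.cos(h),np.sin(h),0]); z=np.array([0,0,-1.]); x=np.cross(y,z)
G=R.from_matrix(np.column_stack([x,y,z]))
print('t',s['time_s'],'tcp',np.round(s['tcp_pos']*1000,1),'y-heading',round(np.degrees(np.arctan2(M[1,1],M[0,1])),2),'tilt',np.round(M[:,2],3),'gap',s['finger_gap'],'F',np.round(s['force'],1),'j7',round(s['joints'][6],2))
print('delta',np.round(M.T@(np.array(a[:3])/1000-s['tcp_pos']),4),'ang',np.round(np.degrees((r.inv()*G).as_rotvec()),2))
E
python3 plan.py 449.5 113 120 77.9
```

```text
t 1.0 tcp [187.6 622.3 238.7] y-heading 73.22 tilt [ 0.  0. -1.] gap 0.08771709197146688 F [-1.3  0.1  0. ] j7 -0.07
delta [-0.3978 -0.4121  0.1187] ang [ 0.    0.   -4.68]
```

Request:
play_rows --moves '[{"angular":[0,0,-4.7],"delta_pos":[-0.398,-0.412,0.119],"jaw":0.046},{"angular":[0,0,-4.7],"delta_pos":[-0.398,-0.412,0.119],"jaw":0.046},{"angular":[0,0,-4.7],"delta_pos":[-0.398,-0.412,0.119],"jaw":0.046},{"angular":[0,0,-4.7],"delta_pos":[-0.398,-0.412,0.119],"jaw":0.046},{"angular":[0,0,-4.7],"delta_pos":[-0.398,-0.412,0.119],"jaw":0.046},{"angular":[0,0,-4.7],"delta_pos":[-0.398,-0.412,0.119],"jaw":0.046},{"angular":[0,0,-4.7],"delta_pos":[-0.398,-0.412,0.119],"jaw":0.046},{"angular":[0,0,-4.7],"delta_pos":[-0.398,-0.412,0.119],"jaw":0.046}]'

```text
time_s: 2.0
tcp_pos: [0.4127, 0.1856, 0.1371]
eef_rot: [0.105, 0.994, 0.0, 0.001]
force: [1.2, 1.2, -0.1]
finger_gap: 0.0462
grip_force: 0.0
```

```bash
python3 plan.py 449.5 113 120 77.9
```

```text
t 2.0 tcp [412.7 185.6 137.1] y-heading 77.95 tilt [ 0.001  0.001 -1.   ] gap 0.046239955038878705 F [ 1.2  1.2 -0.1] j7 0.89
delta [-0.0511 -0.0633  0.0171] ang [0.06 0.07 0.05]
```

Request:
play_rows --moves '[{"angular":[0,0,0],"delta_pos":[-0.051,-0.063,0.017],"jaw":0.046},{"angular":[0,0,0],"delta_pos":[-0.051,-0.063,0.017],"jaw":0.046},{"angular":[0,0,0],"delta_pos":[-0.051,-0.063,0.06],"jaw":0.046},{"angular":[0,0,0],"delta_pos":[-0.051,-0.063,0.06],"jaw":0.046}]'

```text
time_s: 2.5
tcp_pos: [0.4465, 0.114, 0.0754]
eef_rot: [0.105, 0.994, -0.001, -0.002]
force: [-0.1, -0.1, 0.8]
finger_gap: 0.046
grip_force: 0.0
```

```bash
python3 plan.py 449.5 113 21.5 77.9
```

```text
t 2.5 tcp [446.5 114.   75.4] y-heading 77.9 tilt [-0.005 -0.002 -1.   ] gap 0.046045013529502826 F [-0.1 -0.1  0.8] j7 1.09
delta [-0.0034 -0.0002  0.0538] ang [-0.15 -0.25 -0.01]
```

Request:
play_rows --moves '[{"angular":[0,0,0],"delta_pos":[0,0,0.025],"jaw":0.046},{"angular":[0,0,0],"delta_pos":[0,0,0.045],"jaw":0.046},{"angular":[0,0,0],"delta_pos":[0,0,0.054],"jaw":0.046},{"angular":[0,0,0],"delta_pos":[0,0,0.054],"jaw":0.046},{"angular":[0,0,0],"delta_pos":[0,0,0.054],"jaw":0.046}]'

```text
time_s: 3.12
tcp_pos: [0.449, 0.1151, 0.0239]
eef_rot: [0.105, 0.994, 0.0, 0.001]
force: [0.4, 0.5, -0.1]
finger_gap: 0.0461
grip_force: 0.0
```

```bash
python3 plan.py 449.5 113 21.5 77.9
```

```text
t 3.125 tcp [449.  115.1  23.9] y-heading 77.93 tilt [ 0.001  0.    -1.   ] gap 0.04611714425756991 F [ 0.4  0.5 -0.1] j7 1.1
delta [-0.0009 -0.0019  0.0024] ang [0.04 0.07 0.03]
```

Request:
play_rows --moves '[{"angular":[0,0,0],"delta_pos":[-0.001,-0.002,0.002],"jaw":0.046},{"angular":[0,0,0],"delta_pos":[-0.001,-0.002,0.002],"jaw":0.0},{"angular":[0,0,0],"delta_pos":[-0.001,-0.002,0.002],"jaw":0.0},{"angular":[0,0,0],"delta_pos":[-0.001,-0.002,0.002],"jaw":0.0},{"angular":[0,0,0],"delta_pos":[-0.001,-0.002,0.002],"jaw":0.0}]' --newtons 30

```text
time_s: 3.75
tcp_pos: [0.449, 0.1127, 0.0211]
eef_rot: [0.105, 0.994, 0.0, 0.0]
force: [-0.4, 0.9, -0.2]
finger_gap: 0.0156
grip_force: 30.0
```

```bash
python3 plan.py 538.6 451.5 150 73.4
```

```text
t 3.75 tcp [449.  112.7  21.1] y-heading 77.93 tilt [ 0.  0. -1.] gap 0.015558583593818478 F [-0.4  0.9 -0.2] j7 1.11
delta [-0.0168  0.3501 -0.1289] ang [0.01 0.01 4.53]
```

Request:
play_rows --moves '[{"angular":[0,0,0],"delta_pos":[0,0,-0.03],"jaw":0.0},{"angular":[0,0,0],"delta_pos":[0,0,-0.08],"jaw":0.0},{"angular":[0,0,1],"delta_pos":[-0.003,0.04,-0.12],"jaw":0.0},{"angular":[0,0,3],"delta_pos":[-0.006,0.1,-0.129],"jaw":0.0},{"angular":[0,0,4.5],"delta_pos":[-0.009,0.16,-0.129],"jaw":0.0},{"angular":[0,0,4.5],"delta_pos":[-0.012,0.22,-0.129],"jaw":0.0},{"angular":[0,0,4.5],"delta_pos":[-0.014,0.28,-0.129],"jaw":0.0},{"angular":[0,0,4.5],"delta_pos":[-0.017,0.32,-0.129],"jaw":0.0}]'

```text
time_s: 4.75
tcp_pos: [0.5316, 0.4252, 0.1494]
eef_rot: [0.143, 0.99, 0.0, -0.001]
force: [0.9, -1.6, -1.5]
finger_gap: 0.0157
grip_force: 30.0
```

Request:
play_rows --moves '[{"angular":[0,0,0],"delta_pos":[0,0.03,0.0],"jaw":0.0},{"angular":[0,0,0],"delta_pos":[0,0.03,0],"jaw":0.0},{"angular":[0,0,0],"delta_pos":[0,0.03,0.03],"jaw":0.0},{"angular":[0,0,0],"delta_pos":[0,0.03,0.05],"jaw":0.0},{"angular":[0,0,0],"delta_pos":[0,0.03,0.05],"jaw":0.0},{"angular":[0,0,0],"delta_pos":[0,0.03,0.05],"jaw":0.0}]'

```text
time_s: 5.5
tcp_pos: [0.5415, 0.4507, 0.1008]
eef_rot: [0.144, 0.99, 0.0, 0.0]
force: [-0.3, -0.2, -0.5]
finger_gap: 0.0157
grip_force: 30.0
```

```bash
cat >> m.py <<'E'
T2=T
E
python3 plan.py 538.6 451.5 64 73.4; python3 - <<'E'
from m import *
import m
X=cloud(cam('top','top1.png'))
# held lid: handle hidden; panel top = tcp z -21.1+18
s=env.sense(); z=s['tcp_pos'][2]-.0031
m.T=[('heldlid',s['tcp_pos'][0],s['tcp_pos'][1],z,112,112)]
run({'top':X,'side':cloud(cam('side'))})
E
```

```text
t 5.5 tcp [541.5 450.7 100.8] y-heading 73.4 tilt [ 0.001  0.    -1.   ] gap 0.015740929512746357 F [-0.3 -0.2 -0.5] j7 0.59
delta [ 0.0031 -0.0001  0.0368] ang [0.04 0.03 0.  ]
heldlid top top c [539.4 440.6] size [113.9  94.7] long axis deg -15.4 z 98.3 378
heldlid side top c [541.  449.2] size [115.2 111.7] long axis deg 73.3 z 98.4 375
```

Request:
play_rows --moves '[{"angular":[0,0,0],"delta_pos":[0.003,0,0.0],"jaw":0.0},{"angular":[0,0,0],"delta_pos":[0.003,0,0.015],"jaw":0.0},{"angular":[0,0,0],"delta_pos":[0.003,0,0.025],"jaw":0.0},{"angular":[0,0,0],"delta_pos":[0.003,0,0.033],"jaw":0.0},{"angular":[0,0,0],"delta_pos":[0.003,0,0.035],"jaw":0.0},{"angular":[0,0,0],"delta_pos":[0.003,0,0.035],"jaw":0.0}]'

```text
time_s: 6.35
tcp_pos: [0.5382, 0.4516, 0.0649]
eef_rot: [0.144, 0.99, -0.0, 0.0]
force: [0.7, -0.5, -1.0]
finger_gap: 0.0159
grip_force: 30.0
```

```bash
python3 plan.py 538.6 451.5 63 73.4
```

```text
t 6.35 tcp [538.2 451.6  64.9] y-heading 73.42 tilt [ 0. -0. -1.] gap 0.015860920331687407 F [ 0.7 -0.5 -1. ] j7 0.59
delta [-0.0004  0.      0.0019] ang [-0.    0.    0.02]
```

Go down in small steps until the force changes.

Request:
play_rows --moves '[{"angular":[0,0,0],"delta_pos":[0,0,0.001],"jaw":0.0},{"angular":[0,0,0],"delta_pos":[0,0,0.002],"jaw":0.0},{"angular":[0,0,0],"delta_pos":[0,0,0.002],"jaw":0.0},{"angular":[0,0,0],"delta_pos":[0,0,0.002],"jaw":0.0}]'

```text
time_s: 6.85
tcp_pos: [0.5383, 0.4517, 0.0632]
eef_rot: [0.144, 0.99, 0.0, 0.0]
force: [0.6, -0.1, -0.7]
finger_gap: 0.0158
grip_force: 30.0
```

Request:
play_rows --moves '[{"angular":[0,0,0],"delta_pos":[0,0,0.001],"jaw":0.0},{"angular":[0,0,0],"delta_pos":[0,0,0.001],"jaw":0.0},{"angular":[0,0,0],"delta_pos":[0,0,0.001],"jaw":0.0}]'

```text
time_s: 7.22
tcp_pos: [0.5383, 0.4517, 0.0632]
eef_rot: [0.144, 0.99, 0.0, 0.0]
force: [-2.7, -1.9, 6.2]
finger_gap: 0.0159
grip_force: 30.0
```

Request:
play_rows --moves '[{"angular":[0,0,0],"delta_pos":[0,0,0.001],"jaw":0.025},{"angular":[0,0,0],"delta_pos":[0,0,0.001],"jaw":0.046},{"angular":[0,0,0],"delta_pos":[0,0,0.001],"jaw":0.046},{"angular":[0,0,0],"delta_pos":[0,0,-0.03],"jaw":0.046},{"angular":[0,0,0],"delta_pos":[0,0,-0.08],"jaw":0.046},{"angular":[0,0,0],"delta_pos":[0,0,-0.1],"jaw":0.046}]'

```text
time_s: 7.98
tcp_pos: [0.5395, 0.4526, 0.1652]
eef_rot: [0.144, 0.99, 0.002, 0.002]
force: [-0.1, 0.0, -0.1]
finger_gap: 0.0459
grip_force: 0.0
```

```bash
python3 plan.py 361.5 -317.2 120 63.7
```

```text
t 7.975 tcp [539.5 452.6 165.2] y-heading 73.42 tilt [ 0.003  0.003 -1.   ] gap 0.045850800132187716 F [-0.1  0.  -0.1] j7 0.58
delta [-0.049  -0.7887  0.0423] ang [0.23 0.12 9.72]
```

Request:
play_rows --moves '[{"angular":[0,0,9.7],"delta_pos":[-0.05,-0.788,0.042],"jaw":0.046},{"angular":[0,0,9.7],"delta_pos":[-0.05,-0.788,0.042],"jaw":0.046},{"angular":[0,0,9.7],"delta_pos":[-0.05,-0.788,0.042],"jaw":0.046},{"angular":[0,0,9.7],"delta_pos":[-0.05,-0.788,0.042],"jaw":0.046},{"angular":[0,0,9.7],"delta_pos":[-0.05,-0.788,0.042],"jaw":0.046},{"angular":[0,0,9.7],"delta_pos":[-0.05,-0.788,0.042],"jaw":0.046},{"angular":[0,0,9.7],"delta_pos":[-0.05,-0.788,0.042],"jaw":0.046},{"angular":[0,0,9.7],"delta_pos":[-0.05,-0.788,0.042],"jaw":0.046}]'

```text
time_s: 8.98
tcp_pos: [0.4254, -0.0368, 0.1352]
eef_rot: [0.227, 0.974, -0.0, 0.0]
force: [1.2, 0.3, 0.3]
finger_gap: 0.0459
grip_force: 0.0
```

```bash
python3 plan.py 361.5 -317.2 120 63.7
python3 - <<'E'
from m import *
import m
m.T=[('lid_on_box',.5386,.4515,.060,112,112)]+[t for t in m.T if t[0]=='box_large']
run({'top':cloud(cam('top','top2.png')),'side':cloud(cam('side'))})
E
```

```text
t 8.975 tcp [425.4 -36.8 135.2] y-heading 63.75 tilt [-0. -0. -1.] gap 0.045929618250429856 F [1.2 0.3 0.3] j7 1.21
delta [-0.0667 -0.2798  0.0152] ang [-0.01  0.    0.05]
lid_on_box top top c [539.2 451.2] size [116.2 114. ] long axis deg 74.0 z 60.7 1350
lid_on_box top hdl c [539.6 451. ] size [64.9 18.5] long axis deg -13.7 z 88.3 146
lid_on_box side top none
lid_on_box side hdl none
box_large top top c [538.8 449.7] size [116.1 112.6] long axis deg -16.5 z 51.3 112
box_large side top none
```

Request:
play_rows --moves '[{"angular":[0,0,0],"delta_pos":[-0.067,-0.28,0.015],"jaw":0.046},{"angular":[0,0,0],"delta_pos":[-0.067,-0.28,0.015],"jaw":0.046},{"angular":[0,0,0],"delta_pos":[-0.067,-0.28,0.015],"jaw":0.046},{"angular":[0,0,0],"delta_pos":[-0.067,-0.28,0.015],"jaw":0.046},{"angular":[0,0,0],"delta_pos":[-0.067,-0.28,0.015],"jaw":0.046},{"angular":[0,0,0],"delta_pos":[-0.067,-0.28,0.06],"jaw":0.046},{"angular":[0,0,0],"delta_pos":[-0.067,-0.28,0.075],"jaw":0.046},{"angular":[0,0,0],"delta_pos":[-0.067,-0.28,0.075],"jaw":0.046}]'

```text
time_s: 10.07
tcp_pos: [0.3622, -0.3144, 0.0597]
eef_rot: [0.227, 0.974, 0.001, -0.001]
force: [0.0, 0.4, 0.1]
finger_gap: 0.0454
grip_force: 0.0
```

```bash
python3 plan.py 361.5 -317.2 21.5 63.7
```

```text
t 10.075 tcp [ 362.2 -314.4   59.7] y-heading 63.8 tilt [-0.002  0.002 -1.   ] gap 0.04544008113941046 F [0.  0.4 0.1] j7 1.95
delta [-0.0008 -0.0028  0.0382] ang [ 0.04 -0.16  0.1 ]
```

Request:
play_rows --moves '[{"angular":[0,0,0],"delta_pos":[-0.001,-0.002,0.02],"jaw":0.046},{"angular":[0,0,0],"delta_pos":[-0.001,-0.002,0.034],"jaw":0.046},{"angular":[0,0,0],"delta_pos":[-0.001,-0.002,0.037],"jaw":0.046},{"angular":[0,0,0],"delta_pos":[-0.001,-0.002,0.037],"jaw":0.046}]'

```text
time_s: 10.58
tcp_pos: [0.3627, -0.3179, 0.0238]
eef_rot: [0.227, 0.974, -0.0, 0.0]
force: [-0.4, -0.2, 0.4]
finger_gap: 0.0464
grip_force: 0.0
```

```bash
python3 plan.py 361.5 -317.2 21.5 63.7
```

```text
t 10.575 tcp [ 362.7 -317.9   23.8] y-heading 63.74 tilt [ 0. -0. -1.] gap 0.04644222510005446 F [-0.4 -0.2  0.4] j7 1.97
delta [0.0014 0.0001 0.0023] ang [0.   0.01 0.04]
```

Request:
play_rows --moves '[{"angular":[0,0,0],"delta_pos":[0.001,0,0.002],"jaw":0.046},{"angular":[0,0,0],"delta_pos":[0.001,0,0.002],"jaw":0.0},{"angular":[0,0,0],"delta_pos":[0.001,0,0.002],"jaw":0.0},{"angular":[0,0,0],"delta_pos":[0.001,0,0.002],"jaw":0.0},{"angular":[0,0,0],"delta_pos":[0.001,0,0.002],"jaw":0.0}]' --newtons 30

```text
time_s: 11.2
tcp_pos: [0.3616, -0.3176, 0.0216]
eef_rot: [0.227, 0.974, -0.0, 0.0]
force: [-1.1, -0.2, 1.0]
finger_gap: 0.016
grip_force: 30.0
```

```bash
python3 plan.py 621.8 232.7 170 82.7
```

```text
t 11.2 tcp [ 361.6 -317.6   21.6] y-heading 63.72 tilt [ 0. -0. -1.] gap 0.015971363497895623 F [-1.1 -0.2  1. ] j7 1.97
delta [ 0.0104  0.6086 -0.1484] ang [-0.000e+00  1.000e-02 -1.898e+01]
```

Request:
play_rows --moves '[{"angular":[0,0,0],"delta_pos":[0,0,-0.03],"jaw":0.0},{"angular":[0,0,0],"delta_pos":[0,0,-0.08],"jaw":0.0},{"angular":[0,0,0],"delta_pos":[0,0.03,-0.13],"jaw":0.0},{"angular":[0,0,-5],"delta_pos":[0.002,0.085,-0.148],"jaw":0.0},{"angular":[0,0,-9],"delta_pos":[0.003,0.145,-0.148],"jaw":0.0},{"angular":[0,0,-13],"delta_pos":[0.004,0.205,-0.148],"jaw":0.0},{"angular":[0,0,-17],"delta_pos":[0.005,0.265,-0.148],"jaw":0.0},{"angular":[0,0,-19],"delta_pos":[0.006,0.325,-0.148],"jaw":0.0}]'

```text
time_s: 12.2
tcp_pos: [0.5003, -0.0217, 0.1694]
eef_rot: [0.063, 0.998, -0.0, -0.0]
force: [1.5, -0.5, -0.9]
finger_gap: 0.0159
grip_force: 30.0
```

```bash
python3 plan.py 621.8 232.7 170 82.7
```

```text
t 12.2 tcp [500.3 -21.7 169.4] y-heading 82.8 tilt [-0. -0. -1.] gap 0.015902011934008732 F [ 1.5 -0.5 -0.9] j7 1.46
delta [-0.0886  0.2676 -0.0006] ang [-0.01 -0.01  0.1 ]
```

Request:
play_rows --moves '[{"angular":[0,0,0],"delta_pos":[-0.019,0.057,0],"jaw":0.0},{"angular":[0,0,0],"delta_pos":[-0.038,0.114,0],"jaw":0.0},{"angular":[0,0,0],"delta_pos":[-0.057,0.17,0],"jaw":0.0},{"angular":[0,0,0],"delta_pos":[-0.074,0.222,0],"jaw":0.0},{"angular":[0,0,0],"delta_pos":[-0.086,0.26,0.0],"jaw":0.0},{"angular":[0,0,0],"delta_pos":[-0.088,0.267,0.03],"jaw":0.0},{"angular":[0,0,0],"delta_pos":[-0.088,0.267,0.06],"jaw":0.0},{"angular":[0,0,0],"delta_pos":[-0.088,0.267,0.06],"jaw":0.0}]'

```text
time_s: 13.2
tcp_pos: [0.6187, 0.2294, 0.1066]
eef_rot: [0.063, 0.998, -0.001, -0.003]
force: [-0.3, -0.7, -2.0]
finger_gap: 0.0159
grip_force: 30.0
```

```bash
python3 plan.py 621.8 232.7 72.5 82.7
```

```text
t 13.2 tcp [618.7 229.4 106.6] y-heading 82.74 tilt [-0.006 -0.003 -1.   ] gap 0.01591580331197356 F [-0.3 -0.7 -2. ] j7 1.08
delta [-0.0028  0.0038  0.034 ] ang [-0.19 -0.31  0.04]
```

Not settled yet, so I'll hold and correct, then descend.

Request:
play_rows --moves '[{"angular":[0,0,0],"delta_pos":[-0.001,0.001,0],"jaw":0.0},{"angular":[0,0,0],"delta_pos":[-0.001,0.001,0.008],"jaw":0.0},{"angular":[0,0,0],"delta_pos":[-0.001,0.001,0.008],"jaw":0.0}]'

```text
time_s: 13.58
tcp_pos: [0.6222, 0.231, 0.1016]
eef_rot: [0.064, 0.998, -0.0, -0.0]
force: [-0.1, 0.7, -1.5]
finger_gap: 0.0158
grip_force: 30.0
```

```bash
python3 plan.py 621.8 232.7 73 82.7
```

```text
t 13.575 tcp [622.2 231.  101.6] y-heading 82.72 tilt [-0. -0. -1.] gap 0.015819090160543177 F [-0.1  0.7 -1.5] j7 1.08
delta [0.0006 0.0016 0.0286] ang [-0.   -0.    0.02]
```

Request:
play_rows --moves '[{"angular":[0,0,0],"delta_pos":[0,0.001,0.01],"jaw":0.0},{"angular":[0,0,0],"delta_pos":[0,0.001,0.02],"jaw":0.0},{"angular":[0,0,0],"delta_pos":[0,0.001,0.027],"jaw":0.0},{"angular":[0,0,0],"delta_pos":[0,0.001,0.028],"jaw":0.0},{"angular":[0,0,0],"delta_pos":[0,0.001,0.028],"jaw":0.0}]'

```text
time_s: 14.2
tcp_pos: [0.6225, 0.2321, 0.0735]
eef_rot: [0.063, 0.998, -0.0, 0.0]
force: [0.2, 0.9, -2.1]
finger_gap: 0.0157
grip_force: 30.0
```

```bash
python3 plan.py 621.8 232.7 71.6 82.7
```

```text
t 14.2 tcp [622.5 232.1  73.5] y-heading 82.72 tilt [ 0. -0. -1.] gap 0.015679452862180823 F [ 0.2  0.9 -2.1] j7 1.08
delta [0.0008 0.0005 0.0019] ang [-0.    0.    0.02]
```

Request:
play_rows --moves '[{"angular":[0,0,0],"delta_pos":[0.001,0,0.001],"jaw":0.0},{"angular":[0,0,0],"delta_pos":[0.001,0,0.002],"jaw":0.0},{"angular":[0,0,0],"delta_pos":[0.001,0,0.002],"jaw":0.0},{"angular":[0,0,0],"delta_pos":[0.001,0,0.003],"jaw":0.0},{"angular":[0,0,0],"delta_pos":[0.001,0,0.003],"jaw":0.0}]'

```text
time_s: 14.82
tcp_pos: [0.6215, 0.2323, 0.0716]
eef_rot: [0.063, 0.998, 0.0, 0.0]
force: [-3.4, -0.6, 7.4]
finger_gap: 0.0155
grip_force: 30.0
```

Seated with contact at the expected height. Release and rise.

Request:
play_rows --moves '[{"angular":[0,0,0],"delta_pos":[0,0,0],"jaw":0.025},{"angular":[0,0,0],"delta_pos":[0,0,0],"jaw":0.046},{"angular":[0,0,0],"delta_pos":[0,0,0],"jaw":0.046},{"angular":[0,0,0],"delta_pos":[0,0,-0.03],"jaw":0.046},{"angular":[0,0,0],"delta_pos":[0,0,-0.06],"jaw":0.046},{"angular":[0,0,0],"delta_pos":[0,0,-0.08],"jaw":0.046}]'

```text
time_s: 15.58
tcp_pos: [0.6219, 0.2324, 0.1519]
eef_rot: [0.063, 0.998, 0.0, 0.001]
force: [0.2, 0.3, 0.2]
finger_gap: 0.0457
grip_force: 0.0
```

```bash
python3 plan.py 672.6 -3.5 110 69.5
```

```text
t 15.575 tcp [621.9 232.4 151.9] y-heading 82.72 tilt [ 0.001  0.    -1.   ] gap 0.04569217744034739 F [0.2 0.3 0.2] j7 1.07
delta [-0.0802 -0.2276  0.0418] ang [ 0.04  0.06 13.22]
```

Request:
play_rows --moves '[{"angular":[0,0,13.2],"delta_pos":[-0.08,-0.228,0.042],"jaw":0.046},{"angular":[0,0,13.2],"delta_pos":[-0.08,-0.228,0.042],"jaw":0.046},{"angular":[0,0,13.2],"delta_pos":[-0.08,-0.228,0.042],"jaw":0.046},{"angular":[0,0,13.2],"delta_pos":[-0.08,-0.228,0.042],"jaw":0.046},{"angular":[0,0,13.2],"delta_pos":[-0.08,-0.228,0.042],"jaw":0.046},{"angular":[0,0,13.2],"delta_pos":[-0.08,-0.228,0.08],"jaw":0.046},{"angular":[0,0,13.2],"delta_pos":[-0.08,-0.228,0.095],"jaw":0.046},{"angular":[0,0,13.2],"delta_pos":[-0.08,-0.228,0.095],"jaw":0.046}]'

```text
time_s: 16.58
tcp_pos: [0.6709, -0.003, 0.0544]
eef_rot: [0.177, 0.984, -0.0, -0.001]
force: [-0.8, 1.6, 1.0]
finger_gap: 0.046
grip_force: 0.0
```

```bash
python3 plan.py 672.6 -3.5 21.5 69.5
```

```text
t 16.575 tcp [670.9  -3.   54.4] y-heading 69.59 tilt [-0.003  0.    -1.   ] gap 0.045964358964017564 F [-0.8  1.6  1. ] j7 1.26
delta [-0.0019  0.0002  0.0329] ang [-0.04 -0.15  0.09]
```

Request:
play_rows --moves '[{"angular":[0,0,0],"delta_pos":[-0.001,0,0.015],"jaw":0.046},{"angular":[0,0,0],"delta_pos":[-0.001,0,0.027],"jaw":0.046},{"angular":[0,0,0],"delta_pos":[-0.001,0,0.031],"jaw":0.046},{"angular":[0,0,0],"delta_pos":[-0.001,0,0.031],"jaw":0.046}]'

```text
time_s: 17.08
tcp_pos: [0.6727, -0.0045, 0.0242]
eef_rot: [0.178, 0.984, -0.0, -0.0]
force: [-0.1, 0.4, 1.2]
finger_gap: 0.046
grip_force: 0.0
```

```bash
python3 plan.py 672.6 -3.5 21.5 69.5
```

```text
t 17.075 tcp [672.7  -4.5  24.2] y-heading 69.52 tilt [-0. -0. -1.] gap 0.046044943022402265 F [-0.1  0.4  1.2] j7 1.26
delta [0.0004 0.0009 0.0027] ang [-0.01 -0.02  0.02]
```

Request:
play_rows --moves '[{"angular":[0,0,0],"delta_pos":[0,0.001,0.0025],"jaw":0.046},{"angular":[0,0,0],"delta_pos":[0,0.001,0.0025],"jaw":0.0},{"angular":[0,0,0],"delta_pos":[0,0.001,0.0025],"jaw":0.0},{"angular":[0,0,0],"delta_pos":[0,0.001,0.0025],"jaw":0.0},{"angular":[0,0,0],"delta_pos":[0,0.001,0.0025],"jaw":0.0}]' --newtons 30

```text
time_s: 17.7
tcp_pos: [0.6733, -0.0034, 0.0221]
eef_rot: [0.178, 0.984, 0.0, 0.0]
force: [0.2, 0.0, 1.2]
finger_gap: 0.0155
grip_force: 30.0
```

```bash
python3 plan.py 656 -220.9 140 21.5
```

```text
t 17.7 tcp [673.3  -3.4  22.1] y-heading 69.53 tilt [ 0.  0. -1.] gap 0.015465811751787168 F [0.2 0.  1.2] j7 1.26
delta [-0.0599 -0.2098 -0.1179] ang [1.000e-02 1.000e-02 4.803e+01]
```

Request:
play_rows --moves '[{"angular":[0,0,0],"delta_pos":[0,0,-0.03],"jaw":0.0},{"angular":[0,0,0],"delta_pos":[0,0,-0.08],"jaw":0.0},{"angular":[0,0,8],"delta_pos":[-0.005,-0.02,-0.118],"jaw":0.0},{"angular":[0,0,18],"delta_pos":[-0.02,-0.07,-0.118],"jaw":0.0},{"angular":[0,0,28],"delta_pos":[-0.036,-0.125,-0.118],"jaw":0.0},{"angular":[0,0,38],"delta_pos":[-0.05,-0.175,-0.118],"jaw":0.0},{"angular":[0,0,46],"delta_pos":[-0.058,-0.205,-0.118],"jaw":0.0},{"angular":[0,0,48],"delta_pos":[-0.06,-0.21,-0.118],"jaw":0.0}]'

```text
time_s: 18.7
tcp_pos: [0.6546, -0.2245, 0.1398]
eef_rot: [0.565, 0.825, -0.001, 0.0]
force: [-0.3, 0.2, -2.2]
finger_gap: 0.0159
grip_force: 30.0
```

Request:
play_rows --moves '[{"angular":[0,0,0],"delta_pos":[0,0,0],"jaw":0.0},{"angular":[0,0,0],"delta_pos":[0,0,0.02],"jaw":0.0},{"angular":[0,0,0],"delta_pos":[0,0,0.03],"jaw":0.0},{"angular":[0,0,0],"delta_pos":[0,0,0.03],"jaw":0.0}]'

```text
time_s: 19.2
tcp_pos: [0.655, -0.2199, 0.1081]
eef_rot: [0.562, 0.827, -0.0, -0.002]
force: [0.1, -0.2, -1.0]
finger_gap: 0.0158
grip_force: 30.0
```

```bash
python3 plan.py 656 -220.9 81.5 21.5
```

```text
t 19.2 tcp [ 655.  -219.9  108.1] y-heading 21.6 tilt [-0.003  0.001 -1.   ] gap 0.01578235968106492 F [ 0.1 -0.2 -1. ] j7 0.87
delta [-0.0013  0.0006  0.0266] ang [-0.13 -0.13  0.1 ]
```

Request:
play_rows --moves '[{"angular":[0,0,0],"delta_pos":[0,0,0.01],"jaw":0.0},{"angular":[0,0,0],"delta_pos":[0,0,0.02],"jaw":0.0},{"angular":[0,0,0],"delta_pos":[0,0,0.026],"jaw":0.0},{"angular":[0,0,0],"delta_pos":[0,0,0.026],"jaw":0.0},{"angular":[0,0,0],"delta_pos":[0,0,0.026],"jaw":0.0}]'

```text
time_s: 19.82
tcp_pos: [0.6561, -0.2214, 0.0843]
eef_rot: [0.563, 0.827, 0.0, 0.0]
force: [-0.7, -0.5, -2.4]
finger_gap: 0.0157
grip_force: 30.0
```

```bash
python3 plan.py 656 -220.9 80 21.5
```

```text
t 19.825 tcp [ 656.1 -221.4   84.3] y-heading 21.52 tilt [ 0.001 -0.    -1.   ] gap 0.0156647645953585 F [-0.7 -0.5 -2.4] j7 0.87
delta [0.0005 0.0001 0.0043] ang [0.02 0.02 0.02]
```

Request:
play_rows --moves '[{"angular":[0,0,0],"delta_pos":[0,0,0.002],"jaw":0.0},{"angular":[0,0,0],"delta_pos":[0,0,0.003],"jaw":0.0},{"angular":[0,0,0],"delta_pos":[0,0,0.004],"jaw":0.0},{"angular":[0,0,0],"delta_pos":[0,0,0.005],"jaw":0.0},{"angular":[0,0,0],"delta_pos":[0,0,0.005],"jaw":0.0}]'

```text
time_s: 20.45
tcp_pos: [0.656, -0.2212, 0.0801]
eef_rot: [0.563, 0.827, 0.0, 0.0]
force: [-3.6, 1.3, 7.2]
finger_gap: 0.0158
grip_force: 30.0
```

Seated. Release, rise and back off to give a clear view.

Request:
play_rows --moves '[{"angular":[0,0,0],"delta_pos":[0,0,0],"jaw":0.025},{"angular":[0,0,0],"delta_pos":[0,0,0],"jaw":0.046},{"angular":[0,0,0],"delta_pos":[0,0,0],"jaw":0.046},{"angular":[0,0,0],"delta_pos":[0,0,-0.03],"jaw":0.046},{"angular":[0,0,0],"delta_pos":[0,0,-0.08],"jaw":0.046},{"angular":[0,0,0],"delta_pos":[0,0,-0.14],"jaw":0.046},{"angular":[0,0,0],"delta_pos":[0,0,-0.17],"jaw":0.046},{"angular":[0,0,0],"delta_pos":[0,0,-0.17],"jaw":0.046}]'

```text
time_s: 21.45
tcp_pos: [0.6574, -0.2219, 0.2519]
eef_rot: [0.563, 0.827, 0.001, 0.003]
force: [0.6, 0.0, -1.0]
finger_gap: 0.0459
grip_force: 0.0
```

```bash
python3 plan.py 450 -500 250 21.5
```

```text
t 21.45 tcp [ 657.4 -221.9  251.9] y-heading 21.52 tilt [ 0.005 -0.001 -1.   ] gap 0.045864336144295755 F [ 0.6  0.  -1. ] j7 0.82
delta [-0.1826 -0.2949  0.0012] ang [0.25 0.19 0.02]
```

Request:
play_rows --moves '[{"angular":[0,0,0],"delta_pos":[-0.18,-0.295,0],"jaw":0.046},{"angular":[0,0,0],"delta_pos":[-0.18,-0.295,0],"jaw":0.046},{"angular":[0,0,0],"delta_pos":[-0.18,-0.295,0],"jaw":0.046},{"angular":[0,0,0],"delta_pos":[-0.18,-0.295,0],"jaw":0.046},{"angular":[0,0,0],"delta_pos":[-0.18,-0.295,0],"jaw":0.046},{"angular":[0,0,0],"delta_pos":[-0.18,-0.295,0],"jaw":0.046},{"angular":[0,0,0],"delta_pos":[-0.18,-0.295,0],"jaw":0.046}]'

```text
time_s: 22.32
tcp_pos: [0.4438, -0.4992, 0.2472]
eef_rot: [0.565, 0.825, -0.001, -0.001]
force: [0.8, 0.2, 0.6]
finger_gap: 0.0458
grip_force: 0.0
```

```bash
python3 - <<'E'
from m import *
import m
N=[(n.replace('box','lid'),x,y,z+.010,a,b) for n,x,y,z,a,b in m.T[:3]]
m.T=N+m.T[:3]
C={k:cam(k,k+'3.png') for k in('top','side')}
run({k:cloud(c) for k,c in C.items()})
t=cv2.imread('pics/top3.png')[60:260,120:460]; s=cv2.imread('pics/side3.png')[90:290,220:560]
cv2.imwrite('pics/crop3.png',cv2.resize(np.vstack([t,s]),None,fx=1.5,fy=1.5,interpolation=cv2.INTER_CUBIC))
E
```

```text
lid_small top top c [ 656.4 -222.9] size [87.3 86.5] long axis deg -68.5 z 76.9 769
lid_small top hdl c [ 655.7 -222.4] size [50.5 16.5] long axis deg -67.2 z 105.0 117
lid_small side top none
lid_small side hdl none
lid_large top top c [539.7 451.9] size [115.8 114.1] long axis deg 74.0 z 60.6 1338
lid_large top hdl c [539.3 451.1] size [65.5 17.5] long axis deg -14.1 z 88.6 139
lid_large side top none
lid_large side hdl none
lid_long top top c [621.7 232.5] size [139.1  82.8] long axis deg -7.1 z 68.7 1222
lid_long top hdl c [621.7 232.2] size [66.  17.4] long axis deg -5.8 z 96.4 142
lid_long side top c [688.6 255.3] size [11.3  4.9] long axis deg 89.2 z 67.3 4
lid_long side hdl none
box_small top top c [ 629.  -207.2] size [116.2  57.6] long axis deg 65.1 z 66.6 78
box_small side top none
box_large top top c [538.6 451.5] size [115.7 115.3] long axis deg 73.8 z 50.6 107
box_large side top none
box_long top top c [621.7 230.5] size [139.9  82.2] long axis deg -8.8 z 57.5 66
box_long side top none
```

View pics/crop3.png

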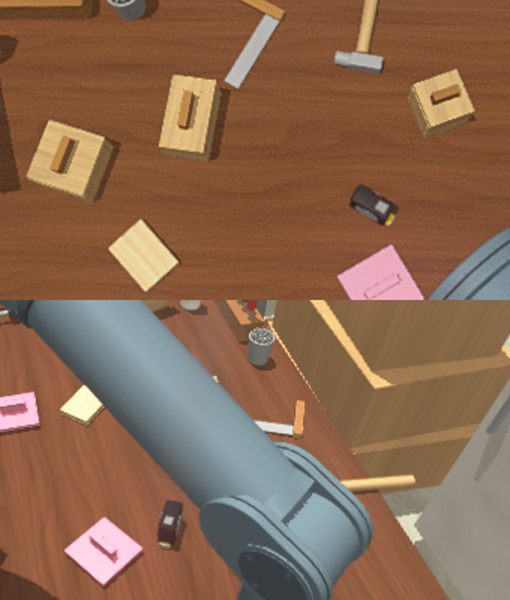

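The top crop shows all three lids flat on their boxes, at crop pixels (70,160), (190,115) and (441,100). In the cloud each panel is 10 mm above its rim and within about 2 mm of the box centre. The tape measure and offcut look undisturbed.

```bash
python3 -c "
from rig import env
print(env.hand_in())"
```

```text
the job is handed in; nothing more can be done
None
```

All three lids are flat on their matching boxes, within about 2 mm of centre by the top camera (the arm blocked the side view); handed in at about 22 s, no verdict returned.

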